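# Clamp the serving board in the pantry rack

### The arm

A 6-joint arm with a two-finger parallel gripper is mounted at the origin on the work surface. World frame = base frame: x ahead of the robot, y to its left, z up, the work surface at z = 0. Lengths are in mm, angles in rad, forces in N, time in s.
With the tool pointing down it reaches from about 350 to 875 mm from the base axis. Payload 4.2 kg.
Tool frame: the origin (TCP) lies at the very end of the fingers, on their centre line; the grasp point (between the pads) lies 19 mm behind it (env.pinch_z is the z of the grasp point in the tool frame, in mm); z points along the fingers, y is the direction in which the jaws open and shut (so a half turn about z gives the same grasp; the last joint's range is limited). The gripper opens to 87 mm and grips with 3 to 60 N. Pads are 19 mm wide; open, the fingers measure 117 mm over their backs; the gripper's body (75 mm by 190 mm) begins 51 mm behind the grasp point.
Start: joints at [-1.045, 0.385, 0.008, 0, -1.194, -0.259], TCP at [164.795, -602.861, 222.55] pointing down, gripper open.
Joint ranges: [-3.14, 3.14], [-1.21, 2.06], [-1.07, 1.41], [-3.16, 2.05], [-2.99, -0.16], [-3.1, 3.1]. Speed limits (rad/s): [2.79, 2.79, 3.14, 3.14, 3.14, 3.14].

### API

Orientations are given as a unit quaternion [x, y, z, w].
In Python, from plant import env gives the robot as it stands.
- The arm moves only by the tool carry_out, never from a script. Its argument "increments" is a list of rows, each a list of 3 entries, a list of its own where there are three numbers: the shift along the tool's x, y, z in mm, then the turn about the tool's z in degrees, then the opening in per cent of the stroke, from 0 (shut) to 100 (fully open). A call has 1 to 5 rows; each row is the pose to reach, as a shift and turn from the pose measured when the call began, along the tool's axes at that moment; what a row does not reach only later rows make up. A row lasts 1/8 s, in which the tool goes at most 62.5 mm and 10.7 degrees, less where a joint would pass 70% of its speed; a pose out of reach is approached as far as the arm can. A call with a gripper value outside its range is refused whole. The fingers move at their own pace and stop on an object; "grip_force" is the grip in N (left out, the last holds). Time passes only in rows, so rows that repeat a pose let the fingers close. It gives the time, the measured TCP pose, the force and the opening at its end, in the units of the state.
- env.get_obs(): the state, without advancing time (a new reading comes with each control period).
- env.camera(name): name is "scene" or "top"; returns a dict with "img" (480x640x3 uint8, red, green, blue), "depth" (480x640 float32, mm along the optical axis (not along the pixel's ray), 0 where there is no reading), "vertical_fov" (degrees; the focal length in pixels is half the picture's height over the tangent of half this angle, whatever the lens; pixels are square), "cx", "cy" (the principal point, pixels), "D" ([k1, k2, p1, p2, k3] as OpenCV has them; the pictures are not rectified), "R" (3x3) and "t" (3): a world point X has camera coordinates R X + t. Camera axes: x right, y down, z forward; pixel columns grow to the right and rows downward; lengths in mm; the calibration is good to about 2 mm. A picture is of the moment at which its call begins.
- env.finish_job(): hands the job in, once; it reports no verdict.
The state is a dict: "clock": time; "q": joint angles; "qd": joint speeds; "joint_efforts": joint torques, N m; "eef_pos": TCP position; "tool_rot": TCP orientation; "contact_force": force on the tool from outside, world axes, zero at the start; "wrist_torque": the same for the moment, N m; "grip_width": finger opening in mm.
Only numpy, scipy, OpenCV 4.12 (cv2) and the standard library are available. Lean on these libraries where they do the work, as an engineer would, in place of code of your own. Each camera call takes 0.05 s, during which the arm holds its last target. There are 200 camera calls.

### The job

A marble-and-wood serving board stands loose in one of the two bays of the board rack. In that bay, turn the clamp knob anticlockwise to its loose end, slide the stop inward until the board is held upright with no play between the stop's plate and the fixed centre wall, and turn the knob clockwise again until it is fully tight. Leave the other bay's stop and knob, the pepper mill and everything else on the counter as they are.

Things in the scene. Friction and masses are not known exactly. Their poses are not given: they have to be found in the camera images.
- rack: Fixed wooden rack, x -140 to +105 mm, 430 mm wide (y), base 14 mm thick; front (-x) faces the robot at yaw 0. Origin: on the counter, at the centre wall's mid-line. The fixed centre wall (16 mm thick, y -8 to +8, x -35 to +90, top 120 mm) parts a left bay (y > 0) and a right bay (y < 0). Rail along the front at x = -90 mm; one stop for each bay rides on it.
- board: Loose paddle-shaped serving board, wood foot and marble above, 0.7 kg: 130 mm (x), 22 mm thick (y), 125 mm high plus a 42 mm wide neck up to 175 mm. It stands on the rack's base in the left or right bay, faces parallel to the centre wall and clear of it. Origin: centre of its underside. It slides when the stop's plate pushes it (up to about 7 N).
- stop_left (a joint): Sliding stop of the left bay: 0.5 kg aluminium carriage on the front rail with an upright plate behind it (115 mm deep, 10 mm thick, top at 120 mm). Value = clear gap in m from the plate's inner face to the centre wall's face, 0 to 0.13, growing as it moves out along rack +y. Unclamped it slides with 1.5 N of friction; clamped it holds against 30 N.
- stop_left_face (a point): Centre of the inner face of the left stop's plate, 70 mm above the counter. Rack coordinates: x = +22.5 mm, y = +(8 mm + gap).
- knob_left (a joint): Clamp knob on the left stop, rad: 0 = fully tight, 1.2 = fully loose (end stop); grows anticlockwise seen looking down on the knob. The clamp lets go at 0.6. 0.12 N m of friction; it stays where left. Black bar grip 64 mm long, 14 mm thick, 10 to 36 mm above the carriage's sloping face, on a 26 mm hub. Seen from above, bar along the rail at 0. The stop can be slid by the held knob.
- knob_left_grip (a point): Grip point on the left knob's axis, 31 mm above the sloping face (fingertips 19 mm further clear it by 12 mm). Site z = knob axis, out of the face: 35 degrees from vertical, leaning outward (rack +y). Site y = along the bar, turns with the knob: at 0 straight up and down the slope, at 1.2 nearly along rack x. Rack coordinates: x = -90 mm, y = +(62 mm + gap), z = 100 mm.
- stop_right (a joint): Sliding stop of the right bay: 0.5 kg aluminium carriage on the front rail with an upright plate behind it (115 mm deep, 10 mm thick, top at 120 mm). Value = clear gap in m from the plate's inner face to the centre wall's face, 0 to 0.13, growing as it moves out along rack -y. Unclamped it slides with 1.5 N of friction; clamped it holds against 30 N.
- stop_right_face (a point): Centre of the inner face of the right stop's plate, 70 mm above the counter. Rack coordinates: x = +22.5 mm, y = -(8 mm + gap).
- knob_right (a joint): Clamp knob on the right stop, rad: 0 = fully tight, 1.2 = fully loose (end stop); grows anticlockwise seen looking down on the knob. The clamp lets go at 0.6. 0.12 N m of friction; it stays where left. Black bar grip 64 mm long, 14 mm thick, 10 to 36 mm above the carriage's sloping face, on a 26 mm hub. Seen from above, bar along the rail at 0. The stop can be slid by the held knob.
- knob_right_grip (a point): Grip point on the right knob's axis, 31 mm above the sloping face (fingertips 19 mm further clear it by 12 mm). Site z = knob axis, out of the face: 35 degrees from vertical, leaning outward (rack -y). Site y = along the bar, turns with the knob: at 0 straight up and down the slope, at 1.2 nearly along rack x. Rack coordinates: x = -90 mm, y = -(62 mm + gap), z = 100 mm.
- pepper_mill: Bystander: loose turned wooden pepper mill, 48 mm diameter, 112 mm high, standing in the bay without the board. Origin: centre of its underside.
- mug: Bystander: white mug, 82 mm diameter, 95 mm high, left of the rack. Origin: centre of underside.
- bowl: Bystander: white bowl, 150 mm diameter, 60 mm high, right of the rack. Origin: centre of underside.
- jar: Bystander: white jar with steel lid, 76 mm diameter, 110 mm high, right. Origin: centre of underside.
- small_cup: Bystander: small white cup, 64 mm diameter, 60 mm high, left. Origin: centre of underside.
- coasters: Bystander: stack of cork coasters, 96 mm diameter, 24 mm high, front left. Origin: centre of underside.
- spoon: Bystander: wooden spoon lying front right, less than 40 mm high. Origin: middle of underside.

How it is judged:
By the outcome, as a careful person would: the job done as asked, in the order asked, and still so for the second after the job is handed in, with the robot touching nothing.
It also fails if it takes over 48 s, if anything falls off the work surface, if the arm or the gripper's body presses on something with over 40 N, if the wrist force passes 120 N, or if a joint passes its speed limit or range.

## Working session

There is one attempt and no reset: what is moved stays moved. The work goes in short steps, Python scripts to look and compute and a tool call to move; the robot and the scene stay as the last step left them, time stands still between calls to the robot, and variables do not carry over. Pictures are saved under pics/ and viewed, about 8 in all and at most 12, crops included, and the job is handed in when it is done.

Besides the shell and the picture viewer there is one more tool, called after "Request:" as name(argument=value, ...), one argument or row to a line, values as JSON. carry_out: Moves the arm, as the interface text tells. Its arguments: {"type":"object","properties":{"increments":{"type":"array","items":{"type":"array"}},"grip_force":{"type":"number"}},"required":["increments"]}

```bash
ls; mkdir -p pics; python3 - <<'E'
from plant import env
import cv2,numpy as np
print(env.get_obs())
for n in("scene","top"):
    c=env.camera(n); np.savez(f"{n}0.npz",**c)
    cv2.imwrite(f"pics/{n}0.png",c["img"][...,::-1]); print(n,c["vertical_fov"],c["cx"],c["cy"],c["D"],c["R"],c["t"],(c["depth"]>0).mean())
E
```

```text
pics
{'clock': 0.0, 'q': array([-1.04538780e+00,  3.85540264e-01,  6.65067921e-03, -4.87295892e-04,
       -1.19399685e+00, -2.58607223e-01]), 'qd': array([-0.00159931, -0.00136261, -0.00244154, -0.00252803,  0.00046352,
       -0.00086343]), 'joint_efforts': array([ 1.44956789e-04, -3.90666568e+01,  1.87408412e+01,  4.22000349e+00,
        1.09541128e-02, -2.11740803e-04]), 'eef_pos': array([ 164.64525627, -602.31075022,  221.48089739]), 'tool_rot': array([-1.32916179e-01,  9.91126705e-01,  1.05230002e-03, -1.89974969e-04]), 'contact_force': array([-0.19646081, -0.36290855,  0.77032806]), 'wrist_torque': array([-0.019777  ,  0.00979601, -0.01484824]), 'grip_width': 87.13164509797396}
scene 44.62945436782735 320.24835611983406 243.29241891840127 [-0.18514771  0.          0.          0.          0.        ] [[ 0.32170325  0.94677612 -0.01104534]
 [ 0.72212903 -0.25288251 -0.64387895]
 [-0.61240239  0.19916179 -0.76504764]] [-151.69174157 -284.99595227 2010.89624687] 0.9928059895833333
top 42.45584777805701 324.55157244541215 242.0022704310379 [-0.06714836  0.          0.          0.          0.        ] [[ 2.68469907e-02 -9.99637374e-01  2.08775864e-03]
 [-9.96062377e-01 -2.69273885e-02 -8.44668952e-02]
 [ 8.44924833e-02  1.88144124e-04 -9.96424099e-01]] [ -16.19588557  493.96905436 1902.66949752] 0.9961002604166667
```

View pics/scene0.png

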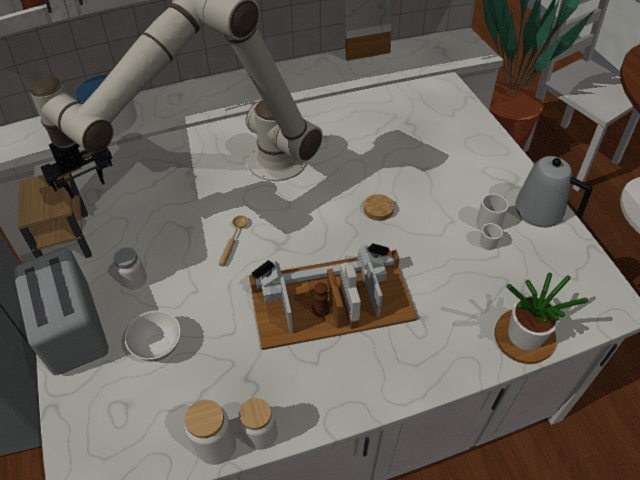

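View pics/top0.png

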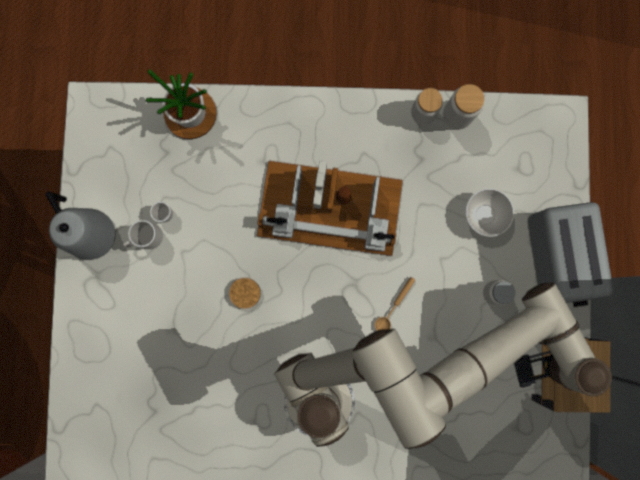

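The scene picture shows the board (marble, ~(348,290)) in the left bay beside the wooden centre wall (~(337,295)), with the left knob at ~(377,250) and the mill in the right bay at (320,297). The top view shows the rack at (260–402,160–255), with the left knob at ~(276,220).

```bash
cat > h.py <<'E'
import numpy as np,cv2
def K(c):
    f=240/np.tan(np.radians(c["vertical_fov"])/2)
    return np.array([[f,0,c["cx"]],[0,f,c["cy"]],[0,0,1.]])
def rays(c,uv):
    n=cv2.undistortPoints(np.float64(uv).reshape(-1,1,2),K(c),np.float64(c["D"]))[:,0]
    d=np.c_[n,np.ones(len(n))]@c["R"]; return -c["R"].T@c["t"],d   # origin, world dirs with unit depth
def onz(c,uv,z):
    o,d=rays(c,uv); return o+d*((z-o[2])/d[:,2])[:,None]
def cloud(c,uv):
    o,d=rays(c,uv); uv=np.int32(uv).reshape(-1,2)
    return o+d*c["depth"][uv[:,1],uv[:,0]][:,None]
def tri(c1,p1,c2,p2):
    o1,d1=rays(c1,[p1]);o2,d2=rays(c2,[p2]);d1,d2=d1[0],d2[0]
    s=np.linalg.lstsq(np.c_[d1,-d2],o2-o1,rcond=None)[0]
    a,b=o1+s[0]*d1,o2+s[1]*d2; return (a+b)/2,np.linalg.norm(a-b)
def proj(c,X):
    return cv2.projectPoints(np.float64(X).reshape(-1,1,3),cv2.Rodrigues(np.float64(c["R"]))[0],np.float64(c["t"]),K(c),np.float64(c["D"]))[0][:,0]
E
python3 - <<'E'
from h import *
C={n:dict(np.load(f"{n}0.npz")) for n in("scene","top")}
box={"top":(250,150,410,265),"scene":(240,230,425,355)}
for n,(x0,y0,x1,y1) in box.items():
    c=C[n];im=c["img"];hsv=cv2.cvtColor(im,cv2.COLOR_RGB2HSV)
    sub=np.zeros((480,640),bool);sub[y0:y1,x0:x1]=1
    blk=(im.max(2)<45)&sub
    k,l,s,ce=cv2.connectedComponentsWithStats(blk.astype(np.uint8))
    for i in range(1,k):
        if s[i,4]>12:
            v,u=np.where(l==i);P=cloud(c,np.c_[u,v]);print(n,"blk",s[i],ce[i].round(1),np.median(P,0).round(),cv2.minAreaRect(np.c_[u,v].astype(np.float32)))
    wood=((hsv[...,1]>90)&sub).astype(np.uint8)
    k,l,s,ce=cv2.connectedComponentsWithStats(wood);i=1+s[1:,4].argmax()
    v,u=np.where(sub);P=cloud(c,np.c_[u,v])
    w=(l[v,u]==i)&(abs(P[:,2]-14)<6)
    Q=onz(c,np.c_[u,v][w].astype(float),14)
    print(n,"base z",np.median(P[w,2]),cv2.minAreaRect(Q[:,:2].astype(np.float32)))
    cr=im[y0:y1,x0:x1,::-1];cv2.imwrite(f"pics/{n}c.png",cv2.resize(cr,None,fx=4,fy=4,interpolation=cv2.INTER_CUBIC))
a=[cv2.imread(f"pics/{n}c.png") for n in box]
h=[cv2.resize(x,(740,int(x.shape[0]*740/x.shape[1]))) for x in a]
[cv2.imwrite(f"pics/{n}c.png",x) for n,x in zip(box,h)]
E
```

```text
top blk [336 192  14  13  84] [340.6 199.3] [621. -47.  50.] ((340.83514404296875, 199.28919982910156), (15.21894359588623, 8.454968452453613), 36.02737808227539)
top blk [267 218  19   7  96] [276.6 220.4] [548. 140. 109.] ((276.0, 221.0), (6.0, 18.0), 90.0)
top blk [374 233  20   6  79] [383.1 235.9] [ 509. -173.  110.] ((383.5, 235.5), (5.0, 19.0), 90.0)
top base z 14.424634148842074 ((603.763671875, -15.8096923828125), (428.82855224609375, 242.6151885986328), 83.25878143310547)
scene blk [368 244  21  13 173] [378.1 249.8] [557. 142.  98.] ((377.67645263671875, 250.79412841796875), (20.130456924438477, 11.399173736572266), 14.03624439239502)
scene blk [252 261  22  17 194] [263.3 269.4] [ 519. -177.   98.] ((263.8999938964844, 270.70001220703125), (11.800002098083496, 22.600004196166992), 53.13010025024414)
scene blk [340 287   9  34  76] [344.1 302.8] [649.   9.  29.] ((344.2596435546875, 303.4272766113281), (33.93484878540039, 2.5807433128356934), 74.35775756835938)
scene blk [312 288  20  30 241] [323.3 305.1] [656. -53.  43.] ((323.1479797363281, 301.64495849609375), (18.0, 30.4615421295166), 22.61986541748047)
scene base z 13.328292414882299 ((611.6304931640625, -16.863327026367188), (428.1562805175781, 242.52015686035156), 83.8366470336914)
```

View pics/topc.png

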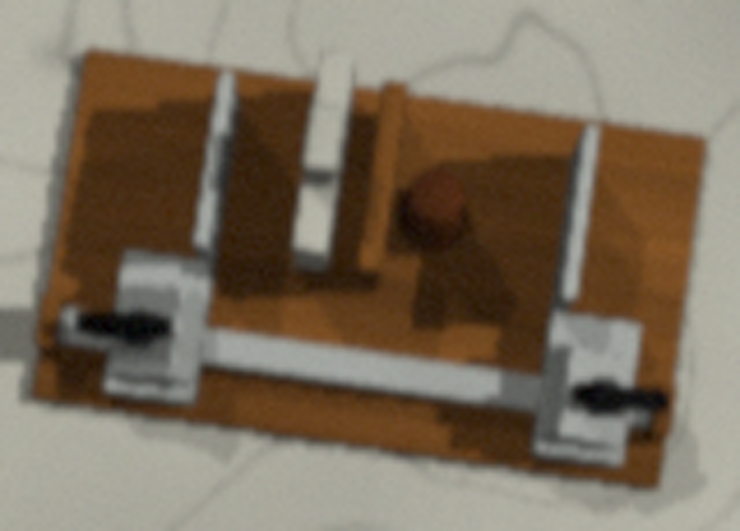

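View pics/scenec.png

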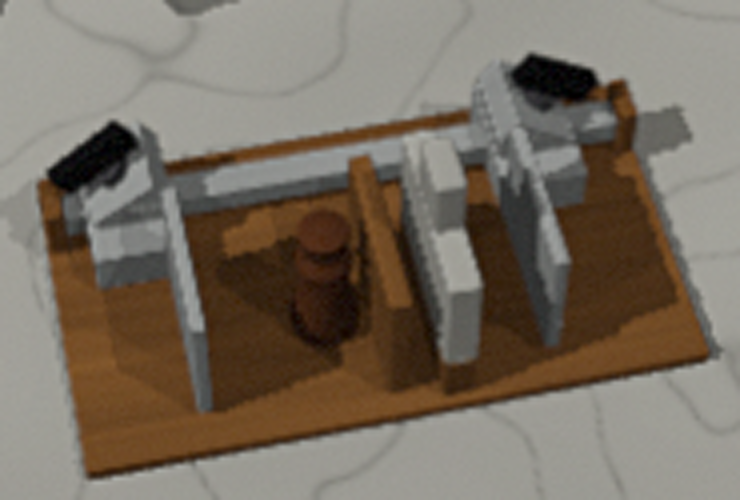

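The crops confirm the board is in the left bay, with the neck mid-board at (435,180) in the scene crop. The left knob bar is close to the rail direction, at (125,325) in the top crop. Since the moves only turn about the vertical tool z, I need exact knob geometry and clearances.

```bash
cat > m.py <<'E'
from h import *
psi=np.radians(-6.6);O=np.array([625.1,-18.3])
E2=np.array([[np.cos(psi),-np.sin(psi)],[np.sin(psi),np.cos(psi)]])
def rk(P): P=np.atleast_2d(P);return np.c_[(P[:,:2]-O)@E2,P[:,2]]
def wd(p): return np.r_[E2@np.array(p[:2])+O,p[2]]
E
python3 - <<'E'
from m import *
np.set_printoptions(suppress=True,precision=1,linewidth=200)
C={n:dict(np.load(f"{n}0.npz")) for n in("scene","top")}
B={"top":(250,150,410,265),"scene":(240,230,425,355)}
ce={}
for n in B:
    c=C[n];x0,y0,x1,y1=B[n];v,u=np.mgrid[y0:y1,x0:x1].reshape(2,-1);P=rk(cloud(c,np.c_[u,v]));g=c["img"][v,u].max(1)
    for s in(1,-1):
        m=(g<45)&(P[:,2]>80)&(abs(P[:,0]+90)<45)&(P[:,1]*s>60)
        Q=P[m];d=np.linalg.svd(Q-Q.mean(0),full_matrices=False)[2][0]
        ce[n,s]=np.c_[u,v][m].mean(0)
        print(n,s,"knob",m.sum(),Q.mean(0),Q.min(0),Q.max(0),"dir",d.round(2))
        # plates: top edge points
        m=(abs(P[:,2]-118)<6)&(P[:,0]>-25)&(P[:,0]<75)&(P[:,1]*s>60)
        print("  plate",m.sum(),P[m].mean(0),np.percentile(P[m,1],[5,50,95]),np.polyfit(P[m,0],P[m,1],1) if m.sum()>5 else"")
    m=(P[:,2]>112)&(P[:,2]<130)&(abs(P[:,1])<20)&(P[:,0]>-30)&(P[:,0]<85);print("  wall/board 112-130",P[m].mean(0),P[m].min(0),P[m].max(0),np.polyfit(P[m,0],P[m,1],1))
    m=(P[:,2]>117)&(P[:,1]>20)&(P[:,1]<75);print("  board",P[m].min(0),P[m].max(0),np.median(P[m],0))
    m=(P[:,2]>160)&(P[:,1]>10)&(P[:,1]<75);print("  neck",P[m].min(0),P[m].max(0))
    if n=="top":
        for xx in(-125,-115,-105,-90,-75,-65,-55):
            print(xx,[ (int(y),int(np.median(P[k,2]))) for y in range(75,190,6) for k in[(abs(P[:,0]-xx)<4)&(abs(P[:,1]-y)<3)] if k.any()])
for s in(1,-1):
    X,e=tri(C["top"],ce["top",s],C["scene"],ce["scene",s]);print("tri knob",s,X,e,rk(X))
E
```

```text
top 1 knob 95 [-95.3 150.3 107.6] [-103.1  124.    83.5] [-87.  180.6 127.9] dir [ 0.  -0.9  0.5]
  plate 82 [ 24.2 108.6 118.9] [103.8 109.  113.1] [  0.  108.6]
top -1 knob 79 [ -96.5 -170.4  109.2] [-103.9 -202.2   87.3] [ -87.6 -143.1  127.6] dir [-0.1  0.9  0.5]
  plate 94 [  24.2 -129.6  119.2] [-134.3 -129.5 -125.2] [  -0.  -129.3]
  wall/board 112-130 [ 26.9  -0.6 121. ] [-29.9  -8.2 112.3] [ 84.3   7.7 130. ] [-0.  -0.5]
  board [-35.6  27.3 117.7] [ 95.2  49.7 201. ] [ 20.3  38.1 142.9]
  neck [  7.3  27.4 160.6] [ 50.5  49.7 201. ]
-125 [(75, 10), (81, 14), (87, 8), (93, 12), (99, 17), (105, 54), (111, 67), (117, 62), (123, 82), (129, 53), (135, 66), (141, 55), (147, 51), (153, 58), (159, 55), (165, 53), (171, 18), (177, 13), (183, 16), (189, 14)]
-115 [(75, 12), (81, 17), (87, 18), (93, 14), (99, 10), (105, 44), (111, 78), (117, 89), (123, 86), (129, 85), (135, 78), (141, 79), (147, 69), (153, 71), (159, 60), (165, 57), (171, 16), (177, 13), (183, 14), (189, 17)]
-105 [(75, 23), (81, 29), (87, 24), (93, 34), (99, 31), (105, 50), (111, 82), (117, 88), (123, 86), (129, 87),
[... 1003 characters left out ...]
e 1 knob 155 [-86.6 150.2 100.3] [-100.6  123.    80.5] [-78.1 181.7 122.6] dir [-0.   0.9 -0.5]
  plate 126 [ 27.1 109.6 118.1] [105.  109.6 114.6] [  0.  109.6]
scene -1 knob 182 [ -88.  -170.1   99.7] [ -99.9 -202.5   80.3] [ -78.1 -142.6  124.8] dir [-0.1  0.9  0.5]
  plate 125 [  25.9 -128.3  118.3] [-132.9 -128.2 -123.7] [  -0.  -128.2]
  wall/board 112-130 [ 29.8   0.5 118.5] [-29.3 -19.7 112.3] [ 85.    9.8 126.5] [0.  0.5]
  board [-35.2  28.  117.1] [100.9  52.1 193.9] [ 51.4  36.8 140.6]
  neck [ 11.1  28.5 160. ] [ 57.1  51.1 193.9]
tri knob 1 [549.8 143.6  91.6] 0.8730096852573064 [[-93.4 152.2  91.6]]
tri knob -1 [ 511.6 -177.1   91.6] 1.963737959411822 [[ -94.5 -170.8   91.6]]
```

Request:
carry_out(
  increments=[
    [[-42,45,0],0,100],
    [[-84,90,0],-10,100],
    [[-126,136,0],-20,100],
    [[-168,181,0],-30,100],
    [[-210,227,0],-40,100],
  ],
)

```text
clock: 0.72
eef_pos: [307.8, -326.2, 221.8]
tool_rot: [-0.466, 0.885, 0.001, 0.0]
contact_force: [-0.1, 0.0, 0.0]
grip_width: 86.9
```

```bash
cat > st.py <<'E'
# print state and the shift (tool axes) to a target given in rack coordinates: st.py x y z
import sys
from m import *
from plant import env
from scipy.spatial.transform import Rotation as Ro
np.set_printoptions(suppress=True,precision=2,linewidth=200)
o=env.get_obs();R=Ro.from_quat(o["tool_rot"]).as_matrix();p=o["eef_pos"]
print("t",o["clock"],"tcp rack",rk(p)[0],"q",o["q"],"w",o["grip_width"])
print("F rack",np.r_[o["contact_force"][:2]@E2,o["contact_force"][2]],"T rack",np.r_[o["wrist_torque"][:2]@E2,o["wrist_torque"][2]])
yw=np.degrees(np.arctan2(R[1,1],R[0,1]))-np.degrees(psi)
print("tool-y yaw in rack",yw%360,"knob proj ccw from grip(180):",(yw%360)-180,"tool z",R[:,2])
print("rack -y (10mm) in tool axes",R.T@wd([0,-10,0])-R.T@wd([0,0,0]))
if len(sys.argv)>3:print("shift",R.T@(wd([float(a) for a in sys.argv[1:4]])-p))
E
python3 st.py -90 153 200
```

```text
t 0.725 tcp rack [-279.78 -342.36  221.8 ] q [-0.45  0.08 -0.4  -0.   -1.09 -0.15] w 86.86221944391531
F rack [-0.11  0.03  0.04] T rack [ 0.04 -0.07 -0.06]
tool-y yaw in rack 152.1822788629162 knob proj ccw from grip(180): -27.817721137083794 tool z [-0.  0. -1.]
rack -y (10mm) in tool axes [ 8.84 -4.67 -0.02]
shift [-526.65   63.28   22.58]
```

Request:
carry_out(
  increments=[
    [[-60,7,0],-8,100],
    [[-120,14,0],-16,100],
    [[-180,21,0],-24,100],
    [[-240,29,0],-28,100],
    [[-300,36,0],-28,100],
  ],
)

```text
clock: 1.35
eef_pos: [448.0, -56.4, 222.3]
tool_rot: [-0.667, 0.745, 0.001, 0.001]
contact_force: [1.3, -1.3, 0.2]
grip_width: 87.1
```

```bash
python3 st.py -90 153 180
```

```text
t 1.35 tcp rack [-171.57  -58.18  222.29] q [ 0.24  0.09 -0.39 -0.   -1.09 -0.34] w 87.14576246944515
F rack [ 1.45 -1.16  0.19] T rack [-0.03 -0.03 -0.02]
tool-y yaw in rack 180.23705211633094 knob proj ccw from grip(180): 0.23705211633094336 tool z [-0.  0. -1.]
rack -y (10mm) in tool axes [10.    0.04 -0.02]
shift [-210.75  -82.47   42.65]
```

Request:
carry_out(
  increments=[
    [[-55,-21,0],0,60],
    [[-110,-42,0],0,60],
    [[-165,-62,10],0,60],
    [[-211,-82,30],0,60],
    [[-211,-82,42],0,60],
  ],
)

```text
clock: 1.98
eef_pos: [553.3, 146.8, 178.3]
tool_rot: [-0.668, 0.744, 0.001, -0.001]
contact_force: [-0.2, -0.4, 0.1]
grip_width: 53.3
```

```bash
python3 st.py -90 153 84; python3 - <<'E'
from m import *
from plant import env
ims=[]
for n in("scene","top"):
    c=env.camera(n); np.savez(f"{n}1.npz",**c); uv=proj(c,wd([-90,153,95]))[0];
    x,y=np.int32(uv);s=c["img"][y-55:y+45,x-50:x+50,::-1];ims.append(cv2.resize(s,(400,400),interpolation=cv2.INTER_CUBIC));print(n,x,y)
cv2.imwrite("pics/a1.png",np.hstack(ims))
E
```

```text
t 1.975 tcp rack [-90.28 155.77 178.27] q [ 0.54  0.33 -0.19 -0.   -1.05 -0.65] w 53.299619909560384
F rack [-0.15 -0.45  0.14] T rack [-0.03  0.2   0.  ]
tool-y yaw in rack 180.41176903070476 knob proj ccw from grip(180): 0.411769030704761 tool z [-0.  0. -1.]
rack -y (10mm) in tool axes [10.    0.07 -0.01]
shift [ 2.85 -0.53 94.26]
scene 378 249
top 276 219
```

View pics/a1.png

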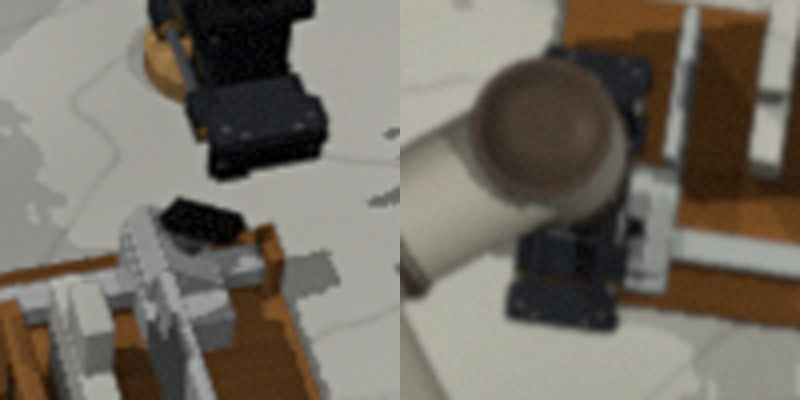

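The view shows the fingers above the left knob's bar (scene crop (205,220)), straddling it along rack x. The gripper body is clear of the plate and board.

Request:
carry_out(
  increments=[
    [[3,0,40],0,50],
    [[3,0,70],0,50],
    [[3,0,86],0,50],
    [[3,0,94],0,50],
    [[3,0,94],0,50],
  ],
)

```text
clock: 2.7
eef_pos: [550.8, 140.7, 84.7]
tool_rot: [-0.667, 0.745, 0.002, -0.002]
contact_force: [-0.5, 0.7, 0.4]
grip_width: 43.3
```

Request:
carry_out(
  increments=[
    [[0,0,0],0,0],
    [[0,0,0],0,0],
    [[0,0,0],0,0],
    [[0,0,0],0,0],
    [[0,0,0],0,0],
  ],
  grip_force=8,
)

```text
clock: 3.32
eef_pos: [550.5, 141.1, 85.6]
tool_rot: [-0.667, 0.745, 0.002, -0.002]
contact_force: [-4.0, 1.8, 4.7]
grip_width: 14.2
```

```bash
python3 st.py -90 153 84
```

```text
t 3.325 tcp rack [-92.43 149.73  85.57] q [ 0.53  0.43 -0.31 -0.   -0.84 -0.64] w 14.157932088169124
F rack [-4.13  1.3   4.75] T rack [0.39 1.08 0.02]
tool-y yaw in rack 180.281987582682 knob proj ccw from grip(180): 0.28198758268200663 tool z [-0.01  0.   -1.  ]
rack -y (10mm) in tool axes [10.    0.05  0.  ]
shift [-3.26 -2.45  1.56]
```

The bar is gripped flat at 14.2 mm. Next I turn anticlockwise, opening the jaws as the tilted bar rolls between them.

Request:
carry_out(
  increments=[
    [[-3,0,0],0,17],
    [[-3,0,0],-8,20],
    [[-3,0,0],-16,22],
    [[-3,0,0],-24,23],
    [[-3,0,0],-30,24],
  ],
  grip_force=30,
)

```text
clock: 3.95
eef_pos: [549.9, 144.5, 85.9]
tool_rot: [0.838, -0.546, -0.003, 0.002]
contact_force: [-4.6, 2.7, 7.4]
grip_width: 20.7
```

```bash
python3 st.py -92 153 87
```

```text
t 3.95 tcp rack [-93.43 153.07  85.91] q [ 0.54  0.43 -0.3  -0.01 -0.85 -0.12] w 20.72566701640902
F rack [-4.93  2.12  7.4 ] T rack [ 0.35  1.88 -0.41]
tool-y yaw in rack 210.4111298660124 knob proj ccw from grip(180): 30.411129866012402 tool z [-0.01  0.   -1.  ]
rack -y (10mm) in tool axes [8.62 5.06 0.01]
shift [ 0.78 -1.19 -1.1 ]
```

Request:
carry_out(
  increments=[
    [[0,-1,0],-10,26],
    [[0,-1,-1],-20,28],
    [[0,-1,-2],-30,29],
    [[0,-1,-2],-36,30],
    [[0,-1,-2],-40,30],
  ],
)

```text
clock: 4.58
eef_pos: [546.7, 144.2, 88.5]
tool_rot: [0.974, -0.226, -0.007, 0.003]
contact_force: [-11.7, 2.4, 14.7]
grip_width: 26.1
```

```bash
python3 st.py -92 153 88
```

```text
t 4.575 tcp rack [-96.57 152.42  88.48] q [ 0.54  0.42 -0.3  -0.01 -0.86  0.58] w 26.101607958349298
F rack [-11.94   1.07  14.69] T rack [-0.18  3.99 -0.28]
tool-y yaw in rack 250.4774833570246 knob proj ccw from grip(180): 70.4774833570246 tool z [-0.02 -0.   -1.  ]
rack -y (10mm) in tool axes [3.34 9.42 0.04]
shift [ 4.12 -2.08  0.41]
```

```bash
cat > look.py <<'E'
import sys
from m import *
from plant import env
y0=float(sys.argv[2]);ims=[]
for n in("scene","top"):
    c=env.camera(n); np.savez(f"{n}_{sys.argv[1]}.npz",**c); x,y=np.int32(proj(c,wd([-70,y0,95]))[0])
    ims.append(cv2.resize(c["img"][y-55:y+45,x-50:x+50,::-1],(400,400),interpolation=cv2.INTER_CUBIC))
cv2.imwrite(f"pics/{sys.argv[1]}.png",np.hstack(ims))
E
python3 look.py b1 140
```

```text
(no output)
```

View pics/b1.png

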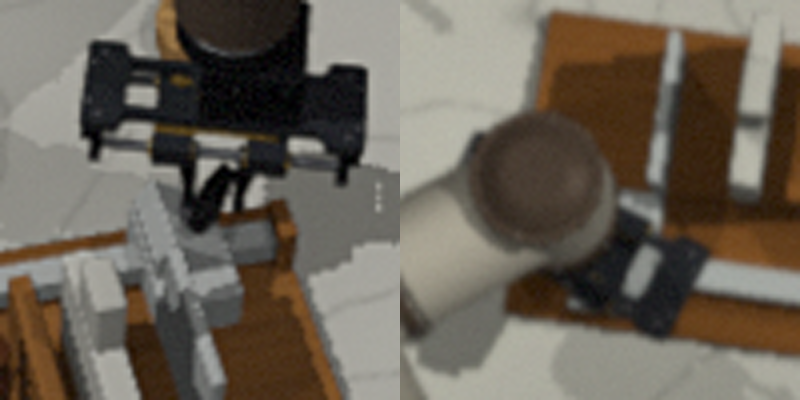

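The bar is clearly turned to near rack x between the fingers (scene crop (210,200)). I'll release the squeeze, re-centre, then seat the knob at the loose end.

Request:
carry_out(
  increments=[
    [[0,0,0],0,36],
    [[4,-2,0],0,36],
    [[4,-2,0],0,30],
    [[4,-2,0],-6,30],
    [[4,-2,0],-10,30],
  ],
)

```text
clock: 5.3
eef_pos: [546.6, 142.3, 88.9]
tool_rot: [0.99, -0.14, -0.013, 0.005]
contact_force: [-13.2, -0.4, 15.0]
grip_width: 26.1
```

```bash
python3 st.py -92 153 88
```

```text
t 5.3 tcp rack [-96.47 150.52  88.91] q [ 0.54  0.43 -0.29 -0.01 -0.88  0.76] w 26.08395160330809
F rack [-13.05  -1.87  15.01] T rack [-0.78  4.34 -0.3 ]
tool-y yaw in rack 260.45977497831046 knob proj ccw from grip(180): 80.45977497831046 tool z [-0.03 -0.01 -1.  ]
rack -y (10mm) in tool axes [1.66 9.86 0.1 ]
shift [ 4.01 -3.2   0.78]
```

Request:
carry_out(
  increments=[
    [[0,0,0],0,37],
    [[0,0,0],0,37],
  ],
)

```text
clock: 5.55
eef_pos: [546.6, 142.6, 89.3]
tool_rot: [0.99, -0.14, -0.013, 0.005]
contact_force: [-3.1, 2.9, 6.2]
grip_width: 31.2
```

```bash
python3 st.py -92 153 90
```

```text
t 5.55 tcp rack [-96.46 150.86  89.3 ] q [ 0.54  0.43 -0.29 -0.01 -0.88  0.76] w 31.2432357557883
F rack [-3.4   2.49  6.2 ] T rack [ 0.26  1.16 -0.07]
tool-y yaw in rack 260.45982484019316 knob proj ccw from grip(180): 80.45982484019316 tool z [-0.03 -0.01 -1.  ]
rack -y (10mm) in tool axes [1.66 9.86 0.1 ]
shift [ 4.02 -2.84 -0.83]
```

Request:
carry_out(
  increments=[
    [[4,-3,-3],0,38],
    [[4,-3,-3],0,38],
  ],
)

```text
clock: 5.8
eef_pos: [551.4, 144.1, 91.6]
tool_rot: [0.99, -0.141, -0.013, 0.006]
contact_force: [-1.6, -0.9, 1.6]
grip_width: 32.7
```

```bash
python3 st.py -92 153 90
```

```text
t 5.8 tcp rack [-91.83 152.83  91.65] q [ 0.54  0.43 -0.28 -0.01 -0.89  0.76] w 32.6944121087883
F rack [-1.5  -1.03  1.6 ] T rack [-0.35  0.66 -0.01]
tool-y yaw in rack 260.4401967237276 knob proj ccw from grip(180): 80.44019672372758 tool z [-0.03 -0.01 -1.  ]
rack -y (10mm) in tool axes [1.66 9.86 0.11]
shift [-0.15 -0.17  1.65]
```

Request:
carry_out(
  increments=[
    [[0,0,-40],0,50],
    [[0,0,-90],0,50],
    [[0,0,-130],0,50],
    [[0,0,-130],8,50],
  ],
)

```text
clock: 6.3
eef_pos: [558.1, 146.1, 225.7]
tool_rot: [0.977, -0.211, -0.008, 0.004]
contact_force: [-0.5, 0.3, -0.3]
grip_width: 43.4
```

```bash
cat > knob.py <<'E'
import sys
from m import *
from plant import env
np.set_printoptions(suppress=True,precision=2)
c=env.camera("scene");y0=float(sys.argv[1])
v,u=np.mgrid[225:330,240:425].reshape(2,-1);P=rk(cloud(c,np.c_[u,v]));g=c["img"][v,u].max(1)
for y in(y0,-178):
    m=(g<45)&(P[:,2]>72)&(P[:,2]<130)&(np.hypot(P[:,0]+90,P[:,1]-y)<48)
    Q=P[m]; d=np.linalg.svd(Q-Q.mean(0),full_matrices=False)[2][0]
    print("knob n",m.sum(),Q.mean(0),Q.min(0),Q.max(0),"dir",d,"proj deg",np.degrees(np.arctan2(-d[0],d[1]))%180)
for s in(1,-1):
    m=(abs(P[:,2]-118)<6)&(P[:,0]>-25)&(P[:,0]<75)&(P[:,1]*s>8)&((P[:,1]*s>58) if len(sys.argv)<3 else (P[:,1]*s>32))
    print("plate",s,"n",m.sum(),"gap",abs(P[m,1].mean())-13)
E
python3 knob.py 153; python3 st.py -92 153 90
```

```text
knob n 126 [-85.82 146.65  99.7 ] [-121.28  130.48   79.03] [-58.8  163.26 115.82] dir [ 0.95 -0.26  0.19] proj deg 74.86561926688725
knob n 191 [ -87.75 -171.21   98.36] [ -98.59 -202.56   74.24] [ -76.16 -143.06  122.67] dir [-0.08  0.83  0.55] proj deg 5.3685089965688
plate 1 n 123 gap 92.54800922271198
plate -1 n 128 gap 115.34898964329886
t 6.35 tcp rack [-86.74 155.06 223.52] q [ 0.53  0.31 -0.1  -0.01 -1.18  0.61] w 43.65973106152686
F rack [-1.12  0.22 -0.72] T rack [-0.04  0.18  0.05]
tool-y yaw in rack 252.00066350550009 knob proj ccw from grip(180): 72.00066350550009 tool z [-0.02 -0.   -1.  ]
rack -y (10mm) in tool axes [3.09 9.51 0.07]
shift [ -2.     1.78 133.62]
```

The knob reads about 75° projected (72° expected at 1.2 rad), so it is loose, and the stop has already moved in about 4 mm. I'll regrip a little higher and push inward.

Request:
carry_out(
  increments=[
    [[-1,5,45],0,40],
    [[-3,7,90],0,40],
    [[-3,7,120],0,40],
    [[-3,7,132],0,40],
    [[-3,7,132],0,28],
  ],
  grip_force=20,
)

```text
clock: 6.98
eef_pos: [548.1, 139.5, 91.0]
tool_rot: [0.977, -0.213, -0.011, 0.006]
contact_force: [0.4, -0.1, 0.4]
grip_width: 30.0
```

Request:
carry_out(
  increments=[
    [[0,0,0],0,28],
    [[0,0,0],-6,28],
    [[0,0,0],-10,28],
  ],
)

```text
clock: 7.35
eef_pos: [550.1, 140.7, 92.8]
tool_rot: [0.992, -0.125, -0.009, 0.003]
contact_force: [1.3, 0.8, -0.6]
grip_width: 24.4
```

```bash
python3 st.py -91 149 91
```

```text
t 7.35 tcp rack [-92.74 149.34  92.79] q [ 0.53  0.42 -0.29 -0.01 -0.88  0.79] w 24.403651271230064
F rack [ 1.24  0.92 -0.62] T rack [ 0.21 -0.38 -0.17]
tool-y yaw in rack 262.20444310272586 knob proj ccw from grip(180): 82.20444310272586 tool z [-0.02 -0.   -1.  ]
rack -y (10mm) in tool axes [1.36 9.91 0.05]
shift [1.8  0.09 1.76]
```

Request:
carry_out(
  increments=[
    [[0,0,1],-8,27],
    [[0,0,1],-8,27],
  ],
)

```text
clock: 7.6
eef_pos: [550.4, 140.9, 92.9]
tool_rot: [0.998, -0.058, -0.008, 0.002]
contact_force: [-1.1, 0.4, 1.8]
grip_width: 24.7
```

```bash
python3 st.py -91 149 91
```

```text
t 7.6 tcp rack [-92.55 149.51  92.87] q [ 0.53  0.42 -0.29 -0.01 -0.88  0.93] w 24.682199291084597
F rack [-1.11  0.28  1.81] T rack [-0.4   0.48 -0.86]
tool-y yaw in rack 269.95992757934204 knob proj ccw from grip(180): 89.95992757934204 tool z [-0.02 -0.   -1.  ]
rack -y (10mm) in tool axes [ 0.01 10.    0.04]
shift [1.58 0.5  1.85]
```

A torque of −0.86 N m confirms the loose end stop. I'll relax the turn and slide inward.

Request:
carry_out(
  increments=[
    [[0,0,0],10,30],
    [[0,10,0],12,30],
    [[0,22,0],12,30],
    [[0,34,0],12,30],
    [[0,46,0],12,30],
  ],
)

```text
clock: 8.22
eef_pos: [545.6, 94.4, 93.5]
tool_rot: [0.987, -0.162, -0.007, 0.002]
contact_force: [1.4, 1.9, 1.9]
grip_width: 25.8
```

```bash
python3 st.py -91 100 92; python3 knob.py 103 
```

```text
t 8.225 tcp rack [-91.93 102.79  93.53] q [ 0.46  0.4  -0.33 -0.01 -0.86  0.79] w 25.849633342345587
F rack [1.15 2.05 1.94] T rack [ 0.49 -0.21  0.03]
tool-y yaw in rack 257.98884460950137 knob proj ccw from grip(180): 77.98884460950137 tool z [-0.02 -0.   -1.  ]
rack -y (10mm) in tool axes [2.08 9.78 0.03]
shift [1.51 2.52 1.53]
knob n 183 [-84.53 102.7  104.79] [-119.26   81.78   81.45] [-57.63 123.73 129.84] dir [ 0.89 -0.41  0.21] proj deg 65.23450211256072
knob n 189 [ -88.01 -171.2    98.27] [-100.77 -202.56   72.74] [ -78.77 -143.06  128.58] dir [-0.07  0.82  0.56] proj deg 4.817553555541398
plate 1 n 52 gap 49.150683323124674
plate -1 n 127 gap 115.42733403461114
```

Request:
carry_out(
  increments=[
    [[1,5,0],0,30],
    [[2,10,0],0,30],
    [[3,14,0],0,30],
    [[4,18,0],0,30],
    [[4,21,0],0,30],
  ],
)

```text
clock: 8.9
eef_pos: [542.0, 73.0, 93.2]
tool_rot: [0.987, -0.162, -0.008, 0.001]
contact_force: [1.1, 6.0, 0.6]
grip_width: 26.1
```

```bash
python3 st.py -91 75 92
```

```text
t 8.9 tcp rack [-93.07  81.16  93.2 ] q [ 0.43  0.39 -0.34 -0.01 -0.85  0.82] w 26.125221152254298
F rack [0.38 6.1  0.6 ] T rack [ 1.86  0.21 -0.06]
tool-y yaw in rack 257.92302060381377 knob proj ccw from grip(180): 77.92302060381377 tool z [-0.02 -0.   -1.  ]
rack -y (10mm) in tool axes [2.09 9.78 0.02]
shift [3.33 5.58 1.18]
```

Request:
carry_out(
  increments=[
    [[1,3,0],0,30],
    [[1,5,0],0,30],
    [[1,6,0],0,30],
    [[1,6,0],0,30],
  ],
)

```text
clock: 9.4
eef_pos: [541.7, 69.8, 93.2]
tool_rot: [0.987, -0.162, -0.007, -0.001]
contact_force: [0.1, 11.1, 0.5]
grip_width: 26.5
```

```bash
python3 st.py -91 75 92
```

```text
t 9.4 tcp rack [-92.94  77.91  93.19] q [ 0.42  0.39 -0.34 -0.01 -0.85  0.83] w 26.535898837734873
F rack [-1.22 11.08  0.5 ] T rack [ 3.22  0.73 -0.04]
tool-y yaw in rack 257.93763366526275 knob proj ccw from grip(180): 77.93763366526275 tool z [-0.01  0.   -1.  ]
rack -y (10mm) in tool axes [ 2.09  9.78 -0.03]
shift [2.52 2.44 1.16]
```

Request:
carry_out(
  increments=[
    [[1,4,0],0,30],
    [[1,6,0],0,30],
    [[1,6,0],0,30],
    [[1,6,0],0,30],
  ],
)

```text
clock: 9.9
eef_pos: [541.8, 69.2, 93.1]
tool_rot: [0.987, -0.162, -0.005, -0.005]
contact_force: [-2.6, 20.7, -0.7]
grip_width: 26.2
```

```bash
python3 st.py -91 75 92; python3 knob.py 79 near; python3 look.py b2 60
```

```text
t 9.9 tcp rack [-92.78  77.4   93.14] q [ 0.42  0.39 -0.35 -0.02 -0.84  0.84] w 26.169490803727317
F rack [-5.   20.28 -0.72] T rack [ 5.94  1.64 -0.01]
tool-y yaw in rack 257.9677586267157 knob proj ccw from grip(180): 77.96775862671569 tool z [-0.01  0.01 -1.  ]
rack -y (10mm) in tool axes [ 2.08  9.78 -0.11]
shift [2.25 1.98 1.09]
knob n 182 [-85.1   76.71 102.89] [-121.21   54.31   73.83] [-60.17  96.91 129.98] dir [ 0.9  -0.38  0.23] proj deg 66.93919967415333
knob n 190 [ -88.21 -171.19   97.83] [-100.57 -202.54   74.5 ] [ -77.61 -143.02  122.88] dir [-0.07  0.82  0.56] proj deg 5.13033810691399
plate 1 n 38 gap 25.408712411801623
plate -1 n 188 gap 84.96363681562345
```

View pics/b2.png

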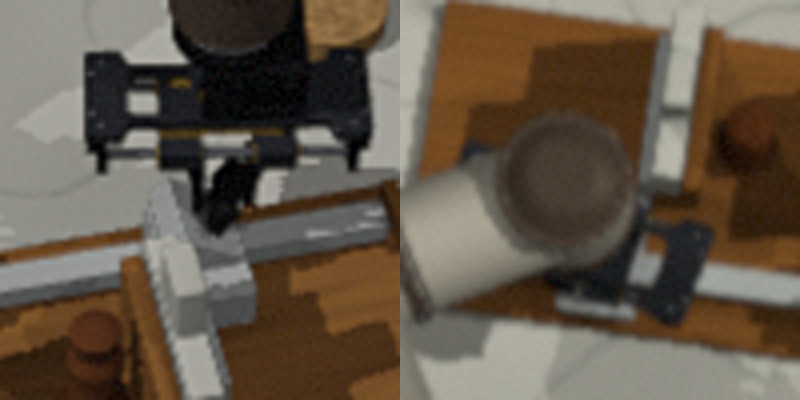

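The plate, marble board and centre wall are in contact (top crop (655–710,30–190)). The push stalled at 20 N. I'll tighten now while keeping an inward bias.

Request:
carry_out(
  increments=[
    [[1,4,0],10,29],
    [[1,4,0],20,28],
    [[1,4,0],30,27],
    [[1,4,0],38,26],
    [[1,4,0],44,25],
  ],
  grip_force=35,
)

```text
clock: 10.68
eef_pos: [545.2, 68.5, 94.7]
tool_rot: [0.854, -0.52, -0.004, -0.008]
contact_force: [2.9, 9.2, 2.6]
grip_width: 22.0
```

```bash
python3 st.py -91 79 90
```

```text
t 10.675 tcp rack [-89.34  77.03  94.7 ] q [ 0.41  0.39 -0.34 -0.02 -0.84  0.08] w 22.0149697360114
F rack [1.8  9.43 2.62] T rack [ 2.76 -0.48  0.13]
tool-y yaw in rack 213.91808003587545 knob proj ccw from grip(180): 33.91808003587545 tool z [ 0.    0.02 -1.  ]
rack -y (10mm) in tool axes [ 8.3   5.58 -0.17]
shift [-2.48  0.32  4.74]
```

Request:
carry_out(
  increments=[
    [[2,2,1],8,24],
    [[2,2,2],16,22],
    [[2,2,3],24,20],
    [[0,1,4],32,18],
    [[0,0,4],36,17],
  ],
)

```text
clock: 11.3
eef_pos: [542.3, 67.2, 91.0]
tool_rot: [-0.651, 0.759, 0.008, 0.002]
contact_force: [-6.3, -0.4, 10.4]
grip_width: 15.3
```

```bash
python3 st.py -91 79 86
```

```text
t 11.3 tcp rack [-92.09  75.46  90.99] q [ 0.41  0.39 -0.35 -0.02 -0.83 -0.55] w 15.266405998128144
F rack [-6.2  -1.09 10.45] T rack [-0.11  2.47  0.1 ]
tool-y yaw in rack 177.81422101888725 knob proj ccw from grip(180): -2.1857789811127475 tool z [-0.01  0.01 -1.  ]
rack -y (10mm) in tool axes [ 9.99 -0.38 -0.14]
shift [-3.51 -1.    5.03]
```

Request:
carry_out(
  increments=[
    [[-3,0,3],0,17],
    [[-3,0,3],0,16],
    [[-3,0,3],5,16],
    [[-3,0,3],10,16],
    [[-3,0,3],10,16],
  ],
  grip_force=40,
)

```text
clock: 11.92
eef_pos: [542.1, 69.2, 89.0]
tool_rot: [-0.585, 0.811, 0.007, 0.0]
contact_force: [-2.7, -0.2, 7.6]
grip_width: 15.9
```

```bash
python3 st.py -91 79 86
```

```text
t 11.925 tcp rack [-92.54  77.36  89.  ] q [ 0.42  0.39 -0.35 -0.02 -0.83 -0.72] w 15.865555623324704
F rack [-2.67 -0.51  7.57] T rack [-0.38  0.76  1.32]
tool-y yaw in rack 168.19805772668118 knob proj ccw from grip(180): -11.801942273318815 tool z [-0.01  0.01 -1.  ]
rack -y (10mm) in tool axes [ 9.79 -2.05 -0.1 ]
shift [-1.9  -1.21  3.  ]
```

A torque of +1.32 N m means the knob is against the tight end. I'll open the jaws and lift clear.

Request:
carry_out(
  increments=[
    [[0,0,0],0,40],
    [[0,0,0],0,50],
    [[0,0,-30],0,50],
    [[0,0,-80],0,50],
    [[0,0,-130],0,50],
  ],
)

```text
clock: 12.55
eef_pos: [542.5, 67.3, 219.6]
tool_rot: [-0.585, 0.811, 0.007, -0.001]
contact_force: [1.0, -0.3, -0.6]
grip_width: 43.0
```

```bash
python3 st.py -250 110 220
```

```text
t 12.55 tcp rack [-91.87  75.56 219.56] q [ 0.41  0.26 -0.18 -0.02 -1.14 -0.73] w 42.95888150707234
F rack [ 1.03 -0.23 -0.64] T rack [ 0.07 -0.03  0.01]
tool-y yaw in rack 168.15449546330427 knob proj ccw from grip(180): -11.845504536695728 tool z [-0.01  0.01 -1.  ]
rack -y (10mm) in tool axes [ 9.79 -2.05 -0.1 ]
shift [ -1.23 161.82   1.69]
```

Request:
carry_out(
  increments=[
    [[0,40,-10],0,50],
    [[0,80,-10],0,50],
    [[0,120,-10],0,50],
    [[0,150,-10],0,50],
    [[0,150,-10],0,50],
  ],
)

```text
clock: 13.18
eef_pos: [398.8, 114.6, 231.5]
tool_rot: [-0.585, 0.811, 0.008, -0.001]
contact_force: [0.4, 0.4, -0.3]
grip_width: 43.7
```

```bash
python3 knob.py 79 near; python3 look.py b3 60; python3 - <<'E'
from m import *
np.set_printoptions(suppress=True,precision=1)
for n in("top","scene"):
  for f in(f"{n}0",f"{n}_b3"):
    c=dict(np.load(f+".npz"));v,u=np.mgrid[150:355,240:425].reshape(2,-1);P=rk(cloud(c,np.c_[u,v]))
    k=(P[:,0]>-30)&(P[:,0]<90)&(P[:,2]>105)&(abs(P[:,1])<70)
    print(f,"y hist 2mm from -10:",np.histogram(P[k,1],np.arange(-10,60,4))[0])
    k=(P[:,2]>155)&(abs(P[:,1])<70)&(P[:,0]>-20);print("  neck",P[k].mean(0),np.percentile(P[k,1],[5,95]))
    im=c["img"][v,u].astype(int);k=(P[:,2]>60)&(P[:,2]<130)&(P[:,1]<-12)&(P[:,1]>-90)&(P[:,0]>-40);print("  mill",P[k].mean(0))
    k=(P[:,2]>60)&(P[:,2]<120)&(P[:,1]<-110)&(im.max(1)<45);print("  rknob",P[k].mean(0))
E
```

```text
knob n 176 [-86.83  80.21  97.84] [-97.45  50.45  72.08] [-78.52 111.42 124.17] dir [-0.03 -0.8   0.59] proj deg 177.50894954760437
knob n 191 [ -87.98 -171.08   98.23] [-100.5  -202.52   74.88] [ -80.63 -142.68  126.59] dir [-0.08  0.83  0.55] proj deg 5.3345693149735744
plate 1 n 50 gap 26.914602219915295
plate -1 n 186 gap 85.1391274476707
top0 y hist 2mm from -10: [32 48 54 50 21  0  0  0  0 52 53 53 56 58 48  0  0]
  neck [ 27.2  38.3 187.4] [28.4 48.6]
  mill [ 11.9 -36.  112.2]
  rknob [ -96.1 -173.7  106. ]
top_b3 y hist 2mm from -10: [31 48 54 50 61 55 54 55 51 47 29 46 45  2  0  0  0]
  neck [ 26.7  18.7 186.2] [ 8.8 28.5]
  mill [ 12.  -36.4 112. ]
  rknob [ -96.1 -172.2  105.7]
scene0 y hist 2mm from -10: [ 25  70  60  63  45   2   0   0   0 109 111  66  56  63  55  17   0]
  neck [ 38.6  38.6 179.8] [29.4 49.6]
  mill [ 26.8 -36.3 101.5]
  rknob [ -87.7 -171.4   97.4]
scene_b3 y hist 2mm from -10: [ 31  67  57  63 120 104  65  64  59  57  15  19  30  20   0   0   0]
  neck [ 39.9  18.6 180.1] [ 9.5 29. ]
  mill [ 26.7 -36.4 101.5]
  rknob [ -87.8 -171.3   98. ]
```

View pics/b3.png

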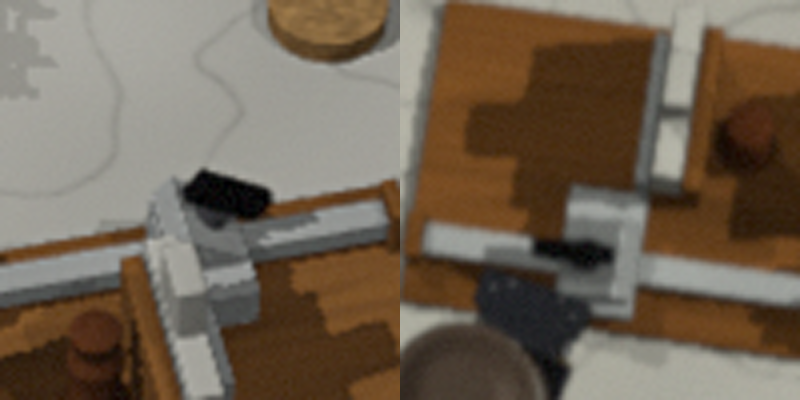

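The b3 view shows the plate against the board and the board against the wall, with the knob bar along the rail. I still need to check sub-millimetre play by comparing the pressed picture (b2) with this one along the plate's top edge.

```bash
python3 - <<'E'
from m import *
np.set_printoptions(suppress=True,precision=2,linewidth=220)
ys=np.arange(-14,50,.5);xs=np.arange(45,76,1.)
pr={}
for n in("top","scene"):
  for f in("b2","b3"):
    c=dict(np.load(f"{n}_{f}.npz"))
    X=np.array([wd([x,y,120]) for x in xs for y in ys]);uv=proj(c,X).astype(np.float32)
    g=cv2.cvtColor(c["img"],cv2.COLOR_RGB2GRAY).astype(np.float32)
    p=cv2.remap(g,uv[:,0].reshape(len(xs),-1),uv[:,1].reshape(len(xs),-1),cv2.INTER_LINEAR).mean(0);pr[n,f]=p
    print(n,f,"y from -14 step 2:",p[::4].astype(int))
  a,b=pr[n,"b2"],pr[n,"b3"]
  for lo,hi,l in((-14,2,"wall"),(2,24,"board"),(24,44,"plate")):
    k=np.where((ys>=lo)&(ys<=hi))[0]
    sh=np.arange(-3,3.05,.1);e=[((np.interp(ys[k]+s,ys,b)-a[k])**2).mean() for s in sh];print("  shift",l,sh[np.argmin(e)].round(2),min(e).round(1))
E
```

```text
top b2 y from -14 step 2: [ 77  75  73  74  79  81  79  74  69  69  84 112 145 164 171 172 172 171 170 168 162 149 126 109 103 101  92  77  64  57  55  55]
top b3 y from -14 step 2: [ 76  74  72  73  78  80  78  73  68  68  83 111 144 162 169 170 170 169 169 166 159 145 119  99  97 101 101  95  80  66  56  55]
  shift wall 0.1 1.1
  shift board 0.1 2.5
  shift plate 0.2 87.7
scene b2 y from -14 step 2: [ 44  53  59  68  82  89  88  83  75  67  66  80 111 143 163 168 167 165 165 164 164 165 165 156 129 102  96  85  62  52  52  53]
scene b3 y from -14 step 2: [ 43  52  57  67  80  88  86  80  73  66  65  78 109 140 160 166 164 163 163 162 162 163 163 154 126  99  97  97  86  62  50  50]
  shift wall 0.1 2.3
  shift board 0.1 2.7
  shift plate 0.4 71.5
```

The plate's outer edge reads about 2 mm further out than when pressed, in both views, so a small play crept in while tightening. I'll mend it with the full sequence again, holding a stronger bias until the clamp bites and checking by camera midway.

```bash
cat > prof.py <<'E'
import sys
from m import *
def edge(c):
    ys=np.arange(28,50,.25);xs=np.arange(45,76,1.)
    uv=proj(c,np.array([wd([x,y,120]) for x in xs for y in ys])).astype(np.float32)
    g=cv2.cvtColor(c["img"],cv2.COLOR_RGB2GRAY).astype(np.float32)
    p=cv2.remap(g,uv[:,0].reshape(len(xs),-1),uv[:,1].reshape(len(xs),-1),cv2.INTER_LINEAR).mean(0)
    k=np.where(p>78)[0][-1];return ys[k]+.25*(p[k]-78)/(p[k]-p[k+1]) if k+1<len(p) else 50
if len(sys.argv)>1:
    for n in("top","scene"): print(n,[round(float(edge(dict(np.load(f"{n}_{f}.npz")))),2) for f in sys.argv[1:]])
else:
    from plant import env
    for n in("top","scene"): print("plate edge",n,round(float(edge(env.camera(n))),2))
E
python3 prof.py b2 b3; python3 prof.py; python3 st.py -92 82 180
```

```text
top [39.92, 42.29]
scene [40.65, 42.75]
plate edge top 42.28
plate edge scene 42.75
t 13.425 tcp rack [-237.88  106.2   231.25] q [ 0.66  0.02 -0.44 -0.02 -1.12 -0.98] w 43.51148153636421
F rack [ 0.03 -1.4  -0.24] T rack [ 0.08  0.07 -0.01]
tool-y yaw in rack 168.0977812835806 knob proj ccw from grip(180): -11.902218716419412 tool z [-0.01  0.01 -1.  ]
rack -y (10mm) in tool axes [ 9.78 -2.06 -0.09]
shift [  -6.09 -148.4    49.31]
```

Request:
carry_out(
  increments=[
    [[-2,-50,0],-6,50],
    [[-4,-100,0],-12,50],
    [[-6,-148,0],-12,50],
    [[-6,-148,45],-12,50],
    [[-6,-148,50],-12,50],
  ],
)

```text
clock: 14.05
eef_pos: [541.1, 72.3, 175.3]
tool_rot: [-0.665, 0.747, 0.009, -0.005]
contact_force: [-0.8, -0.8, 0.5]
grip_width: 43.6
```

```bash
python3 st.py -92 82 86
```

```text
t 14.05 tcp rack [-93.85  80.31 175.28] q [ 0.42  0.3  -0.24 -0.02 -1.05 -0.53] w 43.57092270600059
F rack [-0.67 -0.84  0.5 ] T rack [-0.02  0.09  0.02]
tool-y yaw in rack 179.9531450510001 knob proj ccw from grip(180): -0.04685494899990772 tool z [-0.02  0.01 -1.  ]
rack -y (10mm) in tool axes [10.   -0.01 -0.05]
shift [-1.23 -3.64 89.23]
```

Request:
carry_out(
  increments=[
    [[-1,-3,40],0,50],
    [[-1,-3,70],0,50],
    [[-1,-3,86],0,40],
    [[-1,-3,86],0,20],
    [[-1,-3,86],0,17],
  ],
  grip_force=35,
)

```text
clock: 14.68
eef_pos: [543.7, 74.0, 90.9]
tool_rot: [-0.665, 0.747, 0.009, -0.003]
contact_force: [-0.5, -0.7, -0.3]
grip_width: 22.4
```

```bash
python3 st.py -92 81 88
```

```text
t 14.675 tcp rack [-91.43  82.31  90.89] q [ 0.42  0.4  -0.34 -0.02 -0.85 -0.53] w 22.35564184687781
F rack [-0.41 -0.8  -0.31] T rack [ 0.02 -0.01 -0.01]
tool-y yaw in rack 179.9937543379344 knob proj ccw from grip(180): -0.00624566206559507 tool z [-0.02  0.01 -1.  ]
rack -y (10mm) in tool axes [10.   -0.   -0.06]
shift [1.33 0.52 2.89]
```

Request:
carry_out(
  increments=[
    [[1,0,1],0,18],
    [[1,0,1],-8,20],
    [[1,0,1],-16,22],
    [[1,0,1],-24,24],
    [[1,0,0],-34,26],
  ],
)

```text
clock: 15.3
eef_pos: [542.0, 73.3, 91.3]
tool_rot: [0.855, -0.518, -0.01, 0.001]
contact_force: [-4.4, 3.3, -0.1]
grip_width: 21.6
```

Request:
carry_out(
  increments=[
    [[0,0,0],-10,28],
    [[0,0,0],-20,29],
    [[0,0,-1],-30,30],
    [[0,0,-1],-38,30],
    [[0,0,-1],-44,30],
  ],
)

```text
clock: 15.92
eef_pos: [540.4, 73.0, 92.7]
tool_rot: [0.987, -0.158, -0.012, -0.003]
contact_force: [-3.5, -0.4, 1.2]
grip_width: 26.2
```

```bash
python3 st.py -92 81 92;python3 prof.py
```

```text
t 15.925 tcp rack [-94.67  80.96  92.7 ] q [ 0.42  0.39 -0.34 -0.02 -0.86  0.85] w 26.219824503804187
F rack [-3.4  -0.83  1.15] T rack [-0.15  1.18 -0.21]
tool-y yaw in rack 258.36431217897564 knob proj ccw from grip(180): 78.36431217897564 tool z [-0.02  0.01 -1.  ]
rack -y (10mm) in tool axes [ 2.02  9.79 -0.06]
shift [ 2.63 -0.58  0.64]
plate edge top 39.82
plate edge scene 40.57
```

Request:
carry_out(
  increments=[
    [[2,1,0],-6,28],
    [[2,1,0],-12,28],
    [[2,1,0],-12,28],
  ],
)

```text
clock: 16.4
eef_pos: [540.8, 72.3, 93.1]
tool_rot: [0.998, -0.058, -0.012, -0.005]
contact_force: [-4.7, 4.7, 3.4]
grip_width: 24.5
```

```bash
python3 st.py -92 81 92;python3 prof.py
```

```text
t 16.4 tcp rack [-94.11  80.32  93.09] q [ 0.42  0.39 -0.33 -0.03 -0.86  1.05] w 24.469229179426883
F rack [-5.2   4.14  3.39] T rack [ 1.14  2.03 -0.69]
tool-y yaw in rack 269.8936250464719 knob proj ccw from grip(180): 89.89362504647193 tool z [-0.02  0.01 -1.  ]
rack -y (10mm) in tool axes [ 0.02 10.   -0.08]
shift [ 2.14 -0.68  1.05]
plate edge top 39.9
plate edge scene 40.51
```

Request:
carry_out(
  increments=[
    [[1,0,0],10,30],
    [[1,3,0],14,30],
    [[1,6,0],14,29],
    [[1,6,0],24,28],
    [[1,6,0],34,28],
  ],
)

```text
clock: 17.12
eef_pos: [543.6, 70.4, 94.4]
tool_rot: [0.937, -0.35, -0.011, -0.005]
contact_force: [-2.0, 12.6, 1.8]
grip_width: 24.6
```

```bash
python3 st.py -92 81 92;python3 prof.py
```

```text
t 17.125 tcp rack [-91.16  78.7   94.43] q [ 0.41  0.39 -0.33 -0.03 -0.86  0.46] w 24.608403307836923
F rack [-3.42 12.28  1.8 ] T rack [3.66 1.02 0.08]
tool-y yaw in rack 235.56860596457255 knob proj ccw from grip(180): 55.568605964572555 tool z [-0.02  0.02 -1.  ]
rack -y (10mm) in tool axes [ 5.65  8.25 -0.15]
shift [-1.93 -1.42  2.48]
plate edge top 39.92
plate edge scene 40.54
```

Request:
carry_out(
  increments=[
    [[3,5,1],6,27],
    [[3,5,2],12,26],
    [[4,6,3],18,25],
    [[4,6,3],18,25],
  ],
)

```text
clock: 17.73
eef_pos: [548.5, 66.4, 94.5]
tool_rot: [0.871, -0.491, -0.006, -0.009]
contact_force: [2.1, 8.0, 3.3]
grip_width: 22.2
```

```bash
python3 st.py -92 81 90;python3 prof.py
```

```text
t 17.725 tcp rack [-85.87  75.35  94.47] q [ 0.4   0.39 -0.33 -0.03 -0.84  0.16] w 22.199279706760638
F rack [1.2  8.22 3.32] T rack [ 2.3  -0.43  0.14]
tool-y yaw in rack 217.83838329481839 knob proj ccw from grip(180): 37.838383294818385 tool z [-0.    0.02 -1.  ]
rack -y (10mm) in tool axes [ 7.89  6.13 -0.22]
shift [-8.13  1.42  4.62]
plate edge top 39.85
plate edge scene 40.59
```

Request:
carry_out(
  increments=[
    [[1,6,1],5,24],
    [[1,6,2],10,23],
    [[1,6,2],10,23],
  ],
)

```text
clock: 18.2
eef_pos: [548.0, 65.0, 95.5]
tool_rot: [0.826, -0.564, -0.004, -0.013]
contact_force: [0.0, 6.1, 6.1]
grip_width: 20.2
```

```bash
python3 st.py -92 81 90;python3 prof.py
```

```text
t 18.2 tcp rack [-86.16  73.89  95.48] q [ 0.4   0.38 -0.34 -0.03 -0.83 -0.01] w 20.23164034086571
F rack [-0.68  6.08  6.11] T rack [1.71 0.21 0.16]
tool-y yaw in rack 207.9163756052413 knob proj ccw from grip(180): 27.916375605241313 tool z [ 0.01  0.03 -1.  ]
rack -y (10mm) in tool axes [ 8.83  4.68 -0.27]
shift [-8.9   1.92  5.63]
plate edge top 39.92
plate edge scene 40.6
```

Request:
carry_out(
  increments=[
    [[0,5,1],6,22],
    [[0,5,2],12,21],
    [[0,5,2],12,20],
  ],
)

```text
clock: 18.68
eef_pos: [545.9, 64.6, 96.2]
tool_rot: [0.762, -0.647, -0.003, -0.016]
contact_force: [-2.2, 3.4, 7.7]
grip_width: 18.0
```

```bash
python3 st.py -92 81 90;python3 prof.py;python3 knob.py 79 near|head -1
```

```text
t 18.675 tcp rack [-88.17  73.23  96.2 ] q [ 0.4   0.38 -0.35 -0.03 -0.82 -0.22] w 17.993983504073633
F rack [-2.6   3.11  7.69] T rack [0.96 0.93 0.07]
tool-y yaw in rack 195.95229747708098 knob proj ccw from grip(180): 15.952297477080975 tool z [ 0.02  0.03 -1.  ]
rack -y (10mm) in tool axes [ 9.61  2.75 -0.3 ]
shift [-8.36  1.67  6.39]
plate edge top 39.87
plate edge scene 40.61
knob n 69 [-77.55  63.76 103.45] [-105.49   49.54   76.02] [-64.01  76.63 124.74] dir [ 0.36 -0.05  0.93] proj deg 82.2494038043796
```

The clamp is biting with no play (edges 39.87/40.61). I'll re-centre with the jaws loosened, then finish tightening.

Request:
carry_out(
  increments=[
    [[0,0,0],0,30],
    [[-6,1,0],0,32],
    [[-8,2,6],0,32],
    [[-8,2,6],0,22],
    [[-8,2,6],0,21],
  ],
)

```text
clock: 19.45
eef_pos: [542.9, 72.4, 90.1]
tool_rot: [0.763, -0.647, -0.003, -0.016]
contact_force: [1.9, -0.3, -0.7]
grip_width: 19.5
```

```bash
python3 st.py -92 80 90;python3 prof.py
```

```text
t 19.45 tcp rack [-92.04  80.63  90.1 ] q [ 0.42  0.38 -0.36 -0.03 -0.8  -0.23] w 19.462587146853473
F rack [ 1.92 -0.11 -0.71] T rack [ 0.03 -0.28 -0.03]
tool-y yaw in rack 195.98650668281934 knob proj ccw from grip(180): 15.98650668281934 tool z [ 0.02  0.03 -1.  ]
rack -y (10mm) in tool axes [ 9.61  2.75 -0.3 ]
shift [0.62 0.14 0.09]
plate edge top 39.88
plate edge scene 40.55
```

Request:
carry_out(
  increments=[
    [[1,0,0],6,19],
    [[1,0,0],12,18],
    [[1,0,0],18,17],
    [[1,0,0],24,17],
    [[1,0,0],27,17],
  ],
)

```text
clock: 20.18
eef_pos: [542.6, 71.4, 89.8]
tool_rot: [-0.592, 0.806, 0.007, 0.014]
contact_force: [0.3, 1.3, -1.9]
grip_width: 15.9
```

```bash
python3 st.py -92 80 90;python3 prof.py
```

```text
t 20.175 tcp rack [-92.31  79.66  89.79] q [ 0.42  0.38 -0.36 -0.03 -0.8  -0.7 ] w 15.871768535739236
F rack [ 0.12  1.31 -1.87] T rack [0.03 0.31 1.08]
tool-y yaw in rack 169.13455434204263 knob proj ccw from grip(180): -10.865445657957366 tool z [ 0.01  0.03 -1.  ]
rack -y (10mm) in tool axes [ 9.82 -1.89 -0.29]
shift [-0.39 -0.24 -0.2 ]
plate edge top 39.85
plate edge scene 40.6
```

Torque is +1.08 N m at the tight end, and the plate edge hasn't moved (39.85/40.60). I'll release, lift and retreat.

Request:
carry_out(
  increments=[
    [[0,0,0],0,40],
    [[0,0,0],0,50],
    [[0,0,-30],0,50],
    [[0,0,-80],0,50],
    [[0,0,-135],0,50],
  ],
)

```text
clock: 20.9
eef_pos: [540.4, 67.3, 226.0]
tool_rot: [-0.592, 0.806, 0.007, 0.014]
contact_force: [1.0, 1.0, -0.2]
grip_width: 42.6
```

Request:
carry_out(
  increments=[
    [[0,40,-5],0,50],
    [[0,80,-5],0,50],
    [[0,120,-5],0,50],
    [[0,150,-5],0,50],
    [[0,150,-5],0,50],
  ],
)

```text
clock: 21.52
eef_pos: [396.2, 112.3, 231.1]
tool_rot: [-0.592, 0.806, 0.007, 0.015]
contact_force: [1.0, 0.4, 0.2]
grip_width: 43.7
```

```bash
python3 prof.py; python3 knob.py 79 near; python3 look.py b4 60
```

```text
plate edge top 39.78
plate edge scene 40.48
knob n 177 [-86.76  77.52  98.76] [-98.04  50.49  72.2 ] [-75.18 108.47 120.96] dir [-0.03 -0.82  0.57] proj deg 177.72480106773938
knob n 189 [ -87.82 -171.06   98.67] [-102.94 -202.56   72.82] [ -77.75 -143.06  129.39] dir [ 0.09 -0.84 -0.54] proj deg 6.169675709190301
plate 1 n 38 gap 25.406198904305597
plate -1 n 188 gap 85.80544333667268
```

View pics/b4.png

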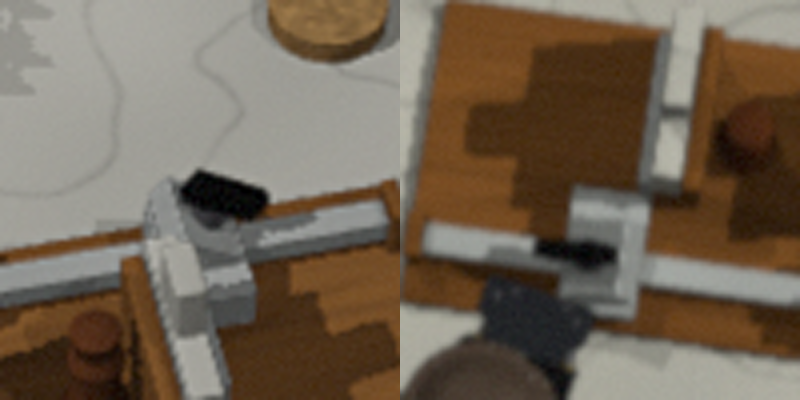

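The b4 view shows plate, board and centre wall in contact, the knob bar along the rail and the arm clear. The plate edge sits at the pressed position.

```bash
python3 -c "
from plant import env
print(env.finish_job())"
```

```text
the job is handed in; nothing more can be done
None
```

The board is now held upright between the left stop's plate and the centre wall, and the left knob is fully tight. I handed the job in at about 21.6 s.

- **First pass:** I loosened the knob to its end stop and pushed the stop inward until it stalled at about 20 N. Tightening then let the stop creep about 2 mm outward.
- **Second pass:** I repeated loosen, push and tighten, holding an inward bias until the clamp bit. The knob met its loose end at −0.69 N m and its tight end at +1.08 N m.

**Last checks:**
- **Plate:** its outer edge read 39.78 mm (top) and 40.48 mm (scene), against 39.92 and 40.65 when pressed at 20 N, so I see no play.
- **Knob:** its bar lies along the rail to within about 2°.
- **Other things:** the right stop and knob and the pepper mill showed no change beyond measurement scatter, compared before and after the first pass. I did not re-measure the mill after the second pass. The other objects on the counter were not measured.
- **Disagreement:** the depth-based gap estimate reads 25 mm rather than 22 mm. I think board points mixed into that estimate, so I relied on the edge comparison instead.

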